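# Lock a blank in the curing stand and hold its lamp hood at 40 degrees

## Task

Lay the round wooden blank flat in the round pocket of the curing stand and swing the red-knobbed locking lever fully shut over its edge, with the lamp hood still parked open. Then bring the lamp hood forward and hold it tipped 40 degrees up from level, so that the light also reaches the rim of the blank; its hinge has no stay, so never let it drop towards shut. Finish while still holding the hood there with the gripper, and leave the wooden heart and the two paint bottles where they are.

Things in the scene. Friction and masses are not known exactly. Their poses are not given: they have to be found in the camera images.
- pocket (a point): Centre of the floor of the round pocket in the stand. The stand is a white, grey and aluminium base 200 x 200 mm fixed to the table, deck top 30 mm above the table; the pocket is 63 mm across and 5 mm deep, so its floor is 25 mm above the table. Axes are the stand's: +x runs from the pocket to the hood hinge at the back of the stand, +y to the lever post, z up. Two hinge towers (102 mm high, inner faces 156 mm apart) stand at the back, 90 mm from the pocket centre.
- disc_center (a point): Centre, half-way up, of the loose round wooden blank, 60 mm across, 12 mm thick, about 20 g, lying flat on the table. Seated in the pocket its centre is 6 mm above the pocket floor and its upper 7 mm stand above the deck.
- lever_pivot (a point): Foot of the lever's upright post on the deck, 85 mm from the pocket centre along the stand's +y. The lever is a flat steel arm 14 mm wide and 62 mm long whose underside is 9 mm and top 14 mm above the deck; it turns about the vertical axis here. Shut, it points at the pocket centre and its end overlaps the seated blank's edge by 7 mm with 2 mm of air above it.
- lever_knob (a point): Red upright round knob on the lever, 12 mm thick, its axis 40 mm from the lever's pivot. This point is 60 mm above the table; the knob's top is 13 mm higher, the lever arm's top 16 mm lower.
- lever (a joint): Angle of the locking lever in rad: 0 = fully shut (end stop) with the knob between the pivot and the pocket (on the pivot's -y side in the stand's axes), about 0.9 to 1.45 at the start; at 1.57 it would point along the stand's -x. From the knob's open place to shut it turns anticlockwise seen from above. It stays where it is left (needs under 1 N at the knob).
- hood_hinge (a point): Middle of the hood's horizontal hinge line, 90 mm above the table, 90 mm from the pocket centre along the stand's +x; the hinge line runs along the stand's y.
- hood_bar (a point): Middle of the black round handle bar along the hood's free edge: 10 mm thick, 92 mm free length between its two stems, parallel to the hinge line, 200 mm from it; 50 mm of open space lie between the bar and the hood's edge. The hood is a white flat box 150 mm wide, 146 mm long, 20 mm thick (6 mm above and 14 mm below the plane through hinge and bar) with violet light strips underneath; about 0.2 to 0.4 kg.
- hood (a joint): Angle of the lamp hood in rad: 0 = level (shut over the pocket, bar towards the stand's -x), 0.698 = 40 degrees up, 1.571 = upright, 1.75 = parked open, leaning back against its stop, where it starts and stays by itself. Bar position = hinge + 200 mm x (-cos angle along the stand's x, sin angle up). The hinge is almost free of friction: forward of upright the hood falls shut unless held.
- heart: Bystander: heart-shaped wooden blank 64 x 70 x 10 mm lying on the table; origin at the centre of its underside.
- rose: Bystander: small pink paint bottle with a white cap, 35 mm thick, 81 mm tall, standing; origin at the centre of its underside.
- sage: Bystander: small green paint bottle with a white cap, 37 mm thick, 89 mm tall, standing; origin at the centre of its underside.
Mind the look-alikes: they are no part of the job. What is shaped like the part that bears disc_center but purple is not meant.

How it is judged:
By the outcome, as a careful person would: the job done as asked, in the order asked, and still so for the second after the job is handed in, while the arm keeps its last pose, push and grip.
It also fails if it takes over 64 s, if anything falls off the work surface, if the arm or the gripper's body presses on something with over 40 N, if the wrist force passes 120 N, or if a joint passes its speed limit or range.

## Robot

A 6-joint arm with a two-finger parallel gripper is mounted at the origin on the work surface; the furniture and walls round the work are solid. World frame = base frame: x ahead of the robot, y to its left, z up, the work surface at z = 0. Lengths are in m, angles in rad, forces in N, time in s.
With the tool pointing down it reaches from about 0.3 to 0.875 m from the base axis. Payload 6.4 kg.
Tool frame: the origin (TCP) lies between the finger pads; the fingertips stand 25 mm ahead of it and the grasp point (between the pads) lies 6 mm ahead of it; z points along the fingers, y is the line along which they close (so a half turn about z gives the same grasp; the last joint's range is limited). The gripper opens to 85 mm and grips with 20 to 120 N. Pads are 22 mm wide; open, the fingers measure 114 mm over their backs; the gripper's body (76 mm by 85 mm) begins 54 mm behind the grasp point. The pads swing forward as they close: fully open they stand 13 mm farther back than shut.
Start: joints at [0.901, 0.181, 1.607, -0, 1.354, -0.206], TCP at [0.257, 0.514, 0.229] pointing down, gripper open.
Joint ranges: [-2.99, 2.99], [-0.89, 2.07], [0.3, 2.58], [-1.14, 4.28], [0, 2.63], [-3.12, 3.12]. Speed limits (rad/s): [2.57, 2.57, 3.01, 3.14, 3.14, 3.14].

## Interface

Orientations are given as a unit quaternion [w, x, y, z].
In Python, from bench import ctrl gives the robot as it stands.
- The arm moves only by the tool servo_tool, never from a script. Its argument "series" is text: rows parted by semicolons, each of 7 numbers parted by spaces: the gripper command: -1 is fully open, 1 is shut, values between are in proportion, then the shift along the tool's x, y, z in m, then the turn, a rotation vector about the tool's x, y, z in degrees. A call has 1 to 12 rows; each row is the pose to reach, as a shift and turn from the pose commanded when the call began, along the tool's axes at that moment; what a row does not reach only later rows make up. A row lasts 1/12 s, in which the tool goes at most 41.7 mm and 7.16 degrees, less where a joint would pass 70% of its speed; a pose out of reach is approached as far as the arm can. A call with a gripper value outside its range is refused whole. The fingers move at their own pace and stop on an object; the grip force is fixed at half the most. Time passes only in rows, so rows that repeat a pose let the fingers close. It gives the time, the measured TCP pose, the force, the opening and the grip force at its end, in the units of the state.
- ctrl.get_obs(): the state, without advancing time (a new reading comes with each control period).
- ctrl.camera(name): name is "side" or "top"; returns a dict with "img" (480x640x3 uint8, red, green, blue), "z_map" (480x640 float32, m along the optical axis (not along the pixel's ray), 0 where there is no reading), "fovy" (degrees; the focal length in pixels is half the picture's height over the tangent of half this angle, whatever the lens; pixels are square), "cx", "cy" (the principal point, pixels), "extrinsics" (4x4, takes a point from camera to world coordinates). Camera axes: x right, y down, z forward; pixel columns grow to the right and rows downward; lengths in m; the calibration is good to about 2 mm. A picture is of the moment at which its call begins.
- ctrl.hand_in(): hands the job in; it is judged then, once.
The state is a dict: "time_s": time; "q": joint angles; "dq": joint speeds; "joint_efforts": joint torques, N m; "eef_pos": TCP position; "eef_rot": TCP orientation; "wrist_force": force on the tool from outside, world axes, zero at the start; "torque": the same for the moment, N m; "opening": opening from 0.0 (shut) to 1.0 (fully open); "grasp_force": force on a finger pad.
Only numpy, scipy, OpenCV 4.12 (cv2) and the standard library are available. Lean on these libraries where they do the work, as an engineer would, in place of code of your own. Each camera call takes 0.05 s, during which the arm holds its last target. There are 200 camera calls.

## Working session

There is one attempt and no reset: what is moved stays moved. The work goes in short steps, Python scripts to look and compute and a tool call to move; the robot and the scene stay as the last step left them, time stands still between calls to the robot, and variables do not carry over. Pictures are saved under pics/ and viewed, at most 10 in all, crops included, and the job is handed in when it is done.

Besides the shell and the picture viewer there is one more tool, called after ">>>" by a JSON object that holds its "name" and its "arguments". servo_tool: Moves the arm, as the interface text tells. Its arguments: {"type":"object","properties":{"series":{"type":"string"}},"required":["series"]}

```bash
mkdir -p pics; cat > h.py <<'E'
import numpy as np,cv2
from bench import ctrl
def cam(n,save=None):
    c=ctrl.camera(n); c['f']=c['img'].shape[0]/2/np.tan(np.radians(c['fovy'])/2)
    if save: cv2.imwrite('pics/'+save,c['img'][:,:,::-1])
    return c
def pts(c):
    z=c['z_map']; v,u=np.mgrid[:z.shape[0],:z.shape[1]]
    P=np.stack([(u-c['cx'])/c['f']*z,(v-c['cy'])/c['f']*z,z],-1)
    E=c['extrinsics']; return P@E[:3,:3].T+E[:3,3]
def ray(c,u,v,h):
    E=c['extrinsics']; d=E[:3,:3]@np.array([(u-c['cx'])/c['f'],(v-c['cy'])/c['f'],1]); o=E[:3,3]
    return o+d*(h-o[2])/d[2]
def proj(c,p):
    E=c['extrinsics']; q=E[:3,:3].T@(np.array(p)-E[:3,3]); return q[:2]/q[2]*c['f']+[c['cx'],c['cy']]
E
python3 - <<'E'
from h import *
for n in('top','side'):
    c=cam(n,n+'0.png'); print(n,c['f'],c['cx'],c['cy'],c['extrinsics'].round(3).tolist())
o=ctrl.get_obs(); print(o)
E
```

```text
top 474.31279374764006 317.46385054470045 236.91910307479955 [[0.006, -0.999, 0.038, 0.427], [-1.0, -0.005, 0.012, -0.005], [-0.012, -0.038, -0.999, 1.279], [0.0, 0.0, 0.0, 1.0]]
side 448.6933317516339 324.90270058801195 239.0006658460915 [[0.92, -0.166, 0.354, 0.144], [-0.391, -0.437, 0.81, -0.758], [0.02, -0.884, -0.467, 0.515], [0.0, 0.0, 0.0, 1.0]]
{'time_s': 0.1, 'q': array([ 9.00698930e-01,  1.81444883e-01,  1.60791933e+00,  1.49614984e-05,
        1.35378137e+00, -2.06292790e-01]), 'dq': array([ 0.00222753, -0.00039359, -0.00205462, -0.00116202, -0.0016607 ,
       -0.00088664]), 'joint_efforts': array([ 4.11286346e-04, -4.45870221e+01, -3.52239811e+01, -1.95188099e-04,
        4.05353378e-03, -3.55493512e-06]), 'eef_pos': array([0.25688952, 0.51386908, 0.22808106]), 'eef_rot': array([-3.36073460e-04,  2.29830822e-01,  9.73230286e-01, -7.00006635e-04]), 'wrist_force': array([-0.62047819,  0.48135707, -0.34676706]), 'torque': array([ 0.01123474, -0.01034961, -0.00067357]), 'grasp_force': 0.0, 'opening': 0.9980626926417303}
```

View pics/top0.png

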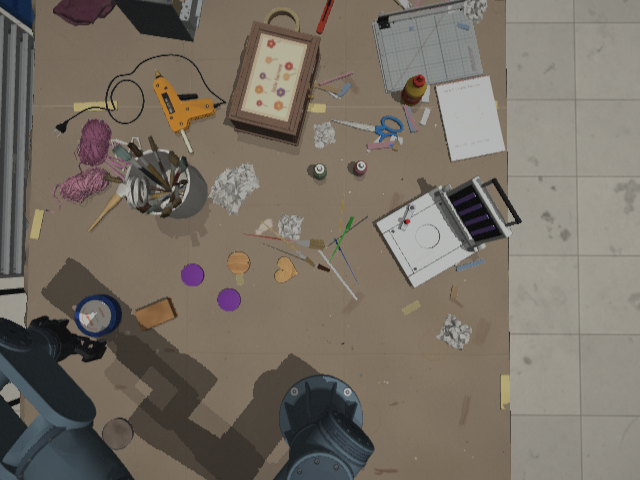

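View pics/side0.png

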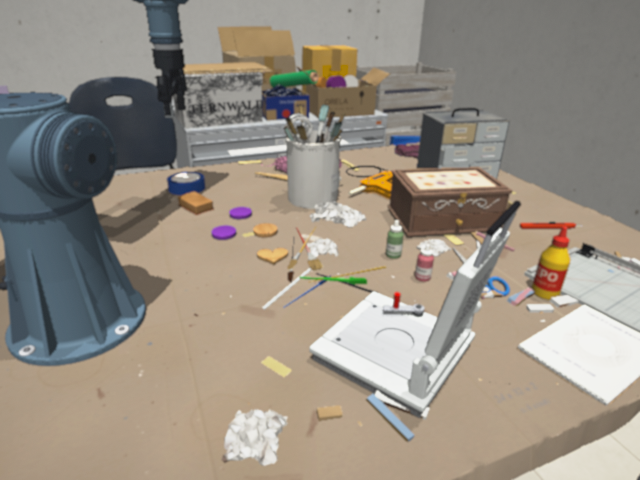

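The top view shows the blank at about (238,263), the heart at (286,269), the pocket at (428,236) and the red knob at (407,221). The hood is parked at the right, with its bar from (485,182) to (519,221). The two purple discs are the decoys.

```bash
python3 - <<'E'
from h import *
c=cam('top'); im=c['img']; P=pts(c)
hsv=cv2.cvtColor(im,cv2.COLOR_RGB2HSV)
# blank
m=cv2.inRange(hsv,(8,90,130),(22,255,255)); n,l,s,ce=cv2.connectedComponentsWithStats(m)
for i in range(1,n):
    if s[i,4]>80 and 210<ce[i][0]<310 and 240<ce[i][1]<290: print('wood',s[i],ce[i],ray(c,*ce[i],.012))
m=cv2.inRange(hsv,(0,150,90),(8,255,255))|cv2.inRange(hsv,(172,150,90),(180,255,255)); n,l,s,ce=cv2.connectedComponentsWithStats(m)
for i in range(1,n):
    if s[i,4]>4 and 380<ce[i][0]<440 and 200<ce[i][1]<240: print('red',s[i],ce[i],ray(c,*ce[i],.07))
# deck plane corners
R=P[180:300,360:530].reshape(-1,3); d=R[abs(R[:,2]-.03)<.008]; print(len(d), np.median(d[:,2]))
print(cv2.minAreaRect(d[:,:2].astype('f4')))
for u,v in((428,236),(404,207),(407,221)): print(u,v,ray(c,u,v,.03),P[v,u])
b=R[R[:,2]>.25]; print('bar',len(b), b.min(0),b.max(0),b.mean(0))
mk=(P[...,2]>.27);ys,xs=np.where(mk[170:240,470:530]); 
Q=P[170:240,470:530][mk[170:240,470:530]]
i=np.argmin(Q[:,0]);j=np.argmax(Q[:,0]);print(Q[i],Q[j],np.median(Q,0))
cr=cv2.resize(im[170:300,360:530],None,fx=4.6,fy=4.6,interpolation=cv2.INTER_CUBIC);cv2.imwrite('pics/c1.png',cr[:,:,::-1])
E
```

```text
wood [227 252  23  23 388] [237.84536082 262.68814433] [0.40606172 0.22299405 0.012     ]
wood [275 257  22  26 375] [284.664      269.97333333] [0.38736789 0.09753563 0.012     ]
red [406 220   4   3  11] [407.36363636 220.90909091] [ 0.51590547 -0.21919779  0.07      ]
5031 0.03049665642749555
((0.48034965991973877, -0.27819550037384033), (0.19923695921897888, 0.20028525590896606), 30.56125259399414)
428 236 [ 0.47933194 -0.28035927  0.03      ] [ 0.47943456 -0.28090366  0.02753164]
404 207 [ 0.55554368 -0.21750016  0.03      ] [ 0.55521342 -0.21695203  0.03321977]
407 221 [ 0.51858861 -0.22533269  0.03      ] [ 0.51507473 -0.21683575  0.07813918]
bar 401 [ 0.4273917  -0.4159785   0.25208839] [ 0.58860011 -0.00480876  1.27937093] [ 0.51842592 -0.30644455  0.49204825]
[ 0.4273917  -0.00480876  1.27937093] [ 0.59274709 -0.36337954  0.28889489] [ 0.54227074 -0.383615    0.29111187]
```

View pics/c1.png

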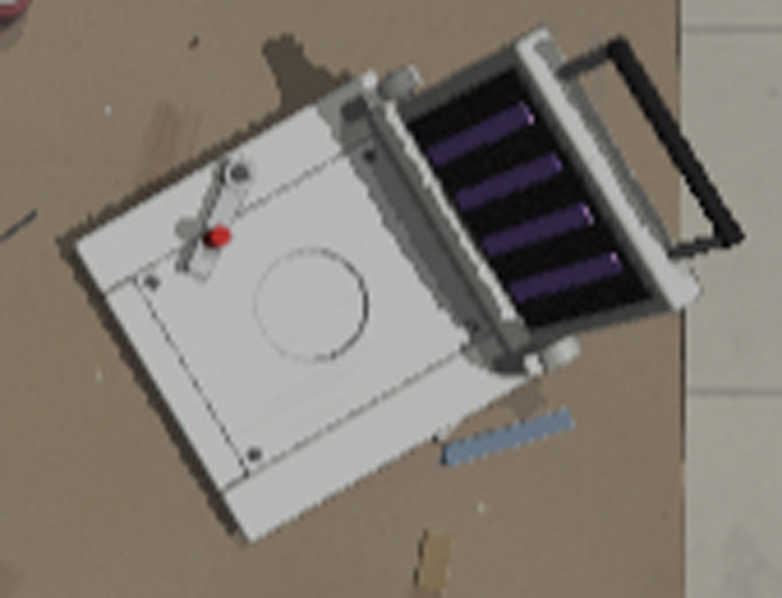

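The pocket circle in the crop is centred at (311,305). That puts the pocket at about (0.4795,-0.279), and the stand's +x axis at -59.4° from world x. The lever is about 0.98 rad open. First I move above the blank, turning tool y onto stand x.

>>> {"name": "servo_tool", "arguments": {"series": "-0.65 -0.05 -0.03 0 0 0 20;-0.65 -0.1 -0.07 0.02 0 0 40;-0.65 -0.2 -0.15 0.06 0 0 122;-0.65 -0.263 -0.1935 0.1 0 0 122.8;-0.65 -0.263 -0.1935 0.1 0 0 122.8;-0.65 -0.263 -0.1935 0.1 0 0 122.8;-0.65 -0.263 -0.1935 0.1 0 0 122.8;-0.65 -0.263 -0.1935 0.1 0 0 122.8;-0.65 -0.263 -0.1935 0.1 0 0 122.8;-0.65 -0.263 -0.1935 0.1 0 0 122.8;-0.65 -0.263 -0.1935 0.1 0 0 122.8;-0.65 -0.263 -0.1935 0.1 0 0 122.8"}}

```text
time_s: 1.15
eef_pos: [0.4058, 0.2229, 0.1285]
eef_rot: [-0.0, 0.834, 0.552, -0.0]
wrist_force: [0.5, -0.1, 0.2]
opening: 0.824
grasp_force: 0.0
```

```bash
cat >> h.py <<'E'
from scipy.spatial.transform import Rotation as R
Pk=np.array([.4795,-.279,.025]); ex=np.array([.508,-.861,0]); ex/=np.linalg.norm(ex); ey=np.array([-ex[1],ex[0],0])
Rg=R.from_matrix(np.stack([ey,ex,[0,0,-1.]],1))
def S(x,y,z): return Pk+x*ex+y*ey+[0,0,z-.025]   # stand x,y ; table z
def goto(p,Rt=Rg):
    o=ctrl.get_obs(); q=o['eef_rot']; Rn=R.from_quat([q[1],q[2],q[3],q[0]])
    print('shift',(Rn.inv().apply(np.array(p)-o['eef_pos'])).round(4),'turn',np.degrees((Rn.inv()*Rt).as_rotvec()).round(2),
     'pos',o['eef_pos'].round(4),'t',o['time_s'].round(2),'F',o['wrist_force'].round(1),'op',round(o['opening'],3),'g',o['grasp_force'].round(1))
E
python3 -c "
from h import *
goto([.406,.223,.11])"
```

```text
Traceback (most recent call last):
  File "h.py", line 23, in goto
    'pos',o['eef_pos'].round(4),'t',o['time_s'].round(2),'F',o['wrist_force'].round(1),'op',round(o['opening'],3),'g',o['grasp_force'].round(1))
                                    ^^^^^^^^^^^^^^^^^
AttributeError: 'float' object has no attribute 'round'
```

>>> {"name": "servo_tool", "arguments": {"series": "-0.65 0 0 0.03 0 0 36.4;-0.65 0 0 0.06 0 0 36.4;-0.65 0 0 0.06 0 0 36.4;-0.65 0 0 0.06 0 0 36.4;-0.65 0 0 0.06 0 0 36.4;-0.65 0 0 0.06 0 0 36.4;-0.65 0 0 0.06 0 0 36.4"}}

```text
time_s: 1.73
eef_pos: [0.4058, 0.2236, 0.0688]
eef_rot: [-0.0, 0.963, 0.269, -0.0]
wrist_force: [-0.0, -0.4, 0.3]
opening: 0.828
grasp_force: 0.0
```

```bash
sed -i "s/o\['time_s'\].round(2)/o['time_s']/; s/o\['grasp_force'\].round(1)/o['grasp_force']/" h.py
python3 -c "
from h import *
goto([.406,.223,.04])
c=cam('side','s1.png'); t=ray(c,265,230,.012);print(t)
im=c['img'];cv2.imwrite('pics/s1.png',cv2.resize(im[120:300,150:390],None,fx=3,fy=3)[:,:,::-1])"
```

```text
shift [-0.0001  0.0006  0.0288] turn [-0.    0.01  0.71] pos [0.4058 0.2236 0.0688] t 1.7333 F [-0.  -0.4  0.3] op 0.828 g 0.0
[0.40503603 0.21239273 0.012     ]
```

View pics/s1.png

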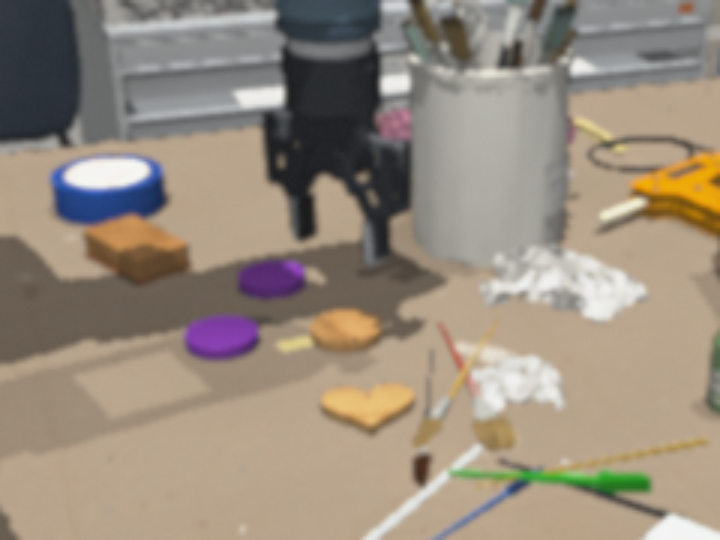

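The side view shows the open gripper above the blank, which is at crop (345,328). Casting the side ray gives a y about 1 cm off the top view's, so I'll check it with masks and depth.

```bash
python3 -c "
from h import *
for n in('side','top'):
    c=cam(n); P=pts(c); hsv=cv2.cvtColor(c['img'],cv2.COLOR_RGB2HSV)
    m=cv2.inRange(hsv,(8,80,100),(24,255,255)); k,l,s,ce=cv2.connectedComponentsWithStats(m)
    for i in range(1,k):
        q=np.median(P[l==i],0)
        if s[i,4]>60 and .3<q[0]<.5 and .05<q[1]<.3: print(n,s[i],ce[i].round(1),ray(c,*ce[i],.011).round(4),'depth',q.round(4), P[l==i].mean(0).round(4))
    o=ctrl.get_obs(); t=o['eef_pos']-[0,0,.02]
    for d in(-.035,.035): print('tip proj',proj(c,t+d*ex))
    pr=(hsv[...,0]>125)&(hsv[...,0]<150)&(hsv[...,1]>120); k,l,s,ce=cv2.connectedComponentsWithStats(pr.astype('u1'))
    for i in range(1,k):
        if s[i,4]>60: print('purple',ce[i].round(1),ray(c,*ce[i],.011).round(4))
"
```

```text
side [243 222  35  16 361] [262.9 230. ] [0.4007 0.2161 0.011 ] depth [0.4026 0.2176 0.0112] [0.4005 0.215  0.0117]
side [256 247  33  18 383] [272.1 254.5] [0.3861 0.0909 0.011 ] depth [0.3852 0.0939 0.0097] [0.3862 0.091  0.0111]
tip proj [253.18062575 210.96295067]
tip proj [274.00413692 218.45732134]
purple [335.8  81.5] [1.5486 2.3259 0.011 ]
purple [240.3 212.6] [0.3731 0.3378 0.011 ]
purple [223.4 231.9] [0.3075 0.2405 0.011 ]
top [266 236  31  15  72] [283.2 241.4] [0.4636 0.1023 0.011 ] depth [0.4673 0.0992 0.0129] [0.4635 0.1023 0.0119]
top [275 257  24  26 394] [284.8 270. ] [0.3873 0.0972 0.011 ] depth [0.3847 0.098  0.0107] [0.3873 0.0973 0.0105]
top [239 259  11  25 124] [243.4 269.5] [0.3879 0.2082 0.011 ] depth [0.392  0.2091 0.0117] [0.3879 0.2082 0.0109]
tip proj [223.38508541 269.75933678]
tip proj [246.72642325 256.17318197]
```

>>> {"name": "servo_tool", "arguments": {"series": "-0.65 0 0 0.02 0 0 0.7;-0.65 0 0 0.034 0 0 0.7;-0.65 0 0 0.036 0 0 0.7;-0.65 0 0 0.038 0 0 0.7;-0.65 0 0 0.04 0 0 0.7;-0.65 0 0 0.041 0 0 0.7;-0.65 0 0 0.042 0 0 0.7;-0.65 0 0 0.043 0 0 0.7;-0.65 0 0 0.043 0 0 0.7"}}

```text
time_s: 2.63
eef_pos: [0.4061, 0.2236, 0.0261]
eef_rot: [0.0, 0.965, 0.262, 0.0]
wrist_force: [-0.2, -0.2, -0.8]
opening: 0.828
grasp_force: 0.0
```

```bash
python3 -c "
from h import *
goto([.406,.223,.02])
c=cam('side'); im=c['img'];cv2.imwrite('pics/s2.png',cv2.resize(im[180:260,220:320],None,fx=6,fy=6)[:,:,::-1])"
```

```text
shift [-0.0004  0.0005  0.0061] turn [ 0.01 -0.03 -0.15] pos [0.4061 0.2236 0.0261] t 2.6333 F [-0.2 -0.2 -0.8] op 0.828 g 0.0
```

View pics/s2.png

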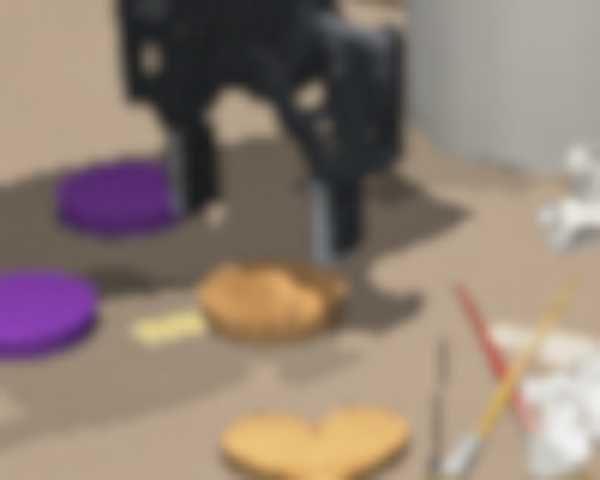

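The side view shows the tips at (195,212) and (335,262), with the blank at (272,300). The gripper seems to sit behind the blank, so I'll compare depth points of the tips and the blank.

```bash
python3 -c "
from h import *
c=cam('side'); P=pts(c)
for u,v in((180,195),(190,195),(200,195),(325,245),(335,245),(345,240),(272,300),(230,300),(320,300),(272,280)):
    U,V=220+u//6,180+v//6; print(u,v,P[V,U].round(4))
o=ctrl.get_obs(); t=o['eef_pos']; print(t)
c=cam('top'); P=pts(c); hs=cv2.cvtColor(c['img'],cv2.COLOR_RGB2HSV)
for v in range(225,300,6): print(v,[(u,(P[v,u]*1000).astype(int).tolist()) for u in range(206,266,10)])
cv2.imwrite('pics/t2.png',cv2.resize(c['img'][200:330,160:330],None,fx=4,fy=4)[:,:,::-1])
"
```

```text
180 195 [0.3784 0.2475 0.0502]
190 195 [0.3818 0.2511 0.0482]
200 195 [0.3879 0.2554 0.0454]
325 245 [0.4205 0.1833 0.0498]
335 245 [0.4214 0.1779 0.0521]
345 240 [0.4261 0.1771 0.0517]
272 300 [0.4055 0.214  0.0112]
230 300 [0.3892 0.2196 0.0114]
320 300 [0.4236 0.2057 0.0118]
272 280 [0.4121 0.2368 0.0106]
[0.40601697 0.22360823 0.02610028]
225 [(206, [507, 311, 4]), (216, [507, 285, -1]), (226, [507, 257, 5]), (236, [507, 231, -1]), (246, [507, 204, 0]), (256, [507, 176, 3])]
231 [(206, [490, 311, 3]), (216, [491, 285, 0]), (226, [491, 258, -1]), (236, [491, 230, 3]), (246, [491, 204, 0]), (256, [491, 177, 0])]
237 [(206, [474, 312, 0]), (216, [474, 285, 0]), (226, [461, 183, 361]), (236, [475, 230, 0]), (246, [475, 204, -1]), (256, [475, 176, 1])]
243 [(206, [458, 310, 4]), (216, [449, 201, 368]), (226, [449, 178, 384]), (236, [458, 230, 3]), (246, [459, 203, 0]), (256, [459, 176, 2])]
249 [(206, [437, 218, 378]), (216, [437, 198, 382]), (226, [437, 177, 391]), (236, [438, 165, 354]), (246, [441, 182, 131]), (256, [443, 176, -2])]
255 [(206, [426, 215, 388]), (216, [426, 196, 389
[... 409 characters left out ...]
 215, 386]), (216, [392, 197, 383]), (226, [394, 169, 428]), (236, [392, 159, 385]), (246, [378, 202, 0]), (256, [378, 175, 4])]
279 [(206, [381, 215, 384]), (216, [380, 198, 376]), (226, [383, 168, 432]), (236, [382, 156, 396]), (246, [362, 202, 2]), (256, [362, 175, 1])]
285 [(206, [369, 219, 370]), (216, [368, 203, 352]), (226, [373, 166, 442]), (236, [372, 153, 412]), (246, [346, 202, 1]), (256, [346, 175, 0])]
291 [(206, [329, 310, 0]), (216, [329, 283, 0]), (226, [364, 164, 450]), (236, [362, 151, 426]), (246, [329, 202, 0]), (256, [330, 174, 3])]
297 [(206, [313, 309, 2]), (216, [313, 282, 2]), (226, [354, 162, 456]), (236, [352, 148, 439]), (246, [313, 201, 2]), (256, [314, 174, 1])]
```

View pics/t2.png

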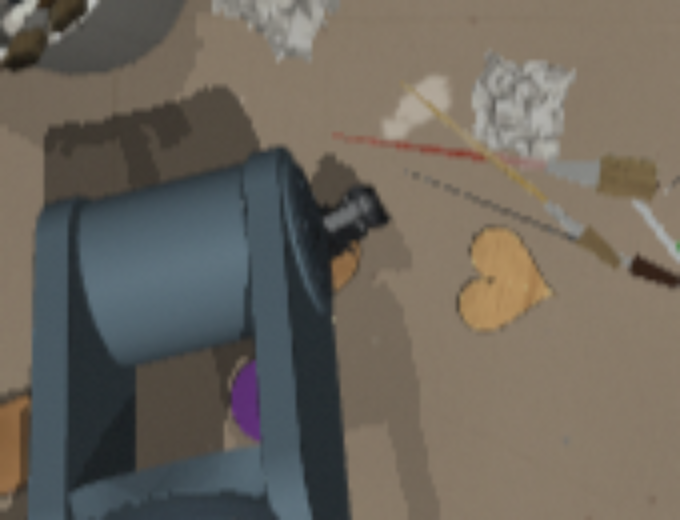

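Depth puts the fingertips at z≈0.04, higher than expected. The horizontal position is right, so I keep descending gently and watch the force.

>>> {"name": "servo_tool", "arguments": {"series": "-0.65 0 0 0.003 0 0 0;-0.65 0 0 0.006 0 0 0;-0.65 0 0 0.006 0 0 0"}}

```text
time_s: 3.03
eef_pos: [0.4054, 0.2234, 0.0193]
eef_rot: [0.0, 0.965, 0.262, -0.001]
wrist_force: [0.2, 0.7, -0.8]
opening: 0.825
grasp_force: 0.0
```

```bash
python3 -c "
from h import *
goto([.406,.223,.02])
c=cam('side'); P=pts(c)
for U in(250,251,252,253,274,275,276,277,278): print(U,[ (V,(P[V,U]*1000).astype(int).tolist()) for V in range(212,228,2)])
"
```

```text
shift [ 0.0003  0.0007 -0.0007] turn [-0.02  0.06 -0.16] pos [0.4054 0.2234 0.0193] t 3.0333 F [ 0.2  0.7 -0.8] op 0.825 g 0.0
250 [(212, [377, 244, 51]), (214, [378, 250, 43]), (216, [377, 244, 40]), (218, [377, 249, 33]), (220, [390, 302, 1]), (222, [143, -758, 515]), (224, [384, 280, 1]), (226, [381, 272, 0])]
251 [(212, [381, 249, 48]), (214, [382, 253, 41]), (216, [380, 249, 37]), (218, [380, 250, 32]), (220, [392, 304, 0]), (222, [390, 293, 0]), (224, [386, 278, 1]), (226, [384, 271, 0])]
252 [(212, [385, 254, 46]), (214, [384, 251, 42]), (216, [384, 252, 36]), (218, [383, 253, 30]), (220, [395, 303, 0]), (222, [391, 288, 1]), (224, [387, 274, 3]), (226, [386, 268, 0])]
253 [(212, [387, 254, 45]), (214, [386, 251, 41]), (216, [386, 253, 35]), (218, [386, 254, 29]), (220, [398, 303, 0]), (222, [394, 290, 0]), (224, [392, 281, 0]), (226, [388, 265, 1])]
274 [(212, [418, 174, 74]), (214, [420, 180, 66]), (216, [420, 182, 60]), (218, [420, 182, 55]), (220, [420, 182, 50]), (222, [420, 183, 44]), (224, [420, 182, 39]), (226, [420, 186, 32])]
275 [(212, [422, 178, 72]), (214, [421, 177, 67]), (216, [421, 178, 62]), (218, [421, 176, 58]), (220, [421, 179, 51]), (222, [421, 180, 45]), (224, [421, 179, 40]), (226, [423, 185, 32])]
276 [(212, [424, 176, 73]), (214, [424, 179, 66]), (216, [423, 176, 63]), (218, [424, 178, 56]), (220, [424, 181, 50]), (222, [423, 177, 46]), (224, [423, 177, 41]), (226, [426, 186, 31])]
277 [(212, [424, 168, 76]), (214, [427, 178, 66]), (216, [428, 182, 59]), (218, [427, 180, 55]), (220, [426, 177, 51]), (222, [427, 182, 43]), (224, [427, 184, 37]), (226, [446, 245, 0])]
278 [(212, [424, 162, 79]), (214, [430, 181, 64]), (216, [430, 182, 58]), (218, [431, 184, 52]), (220, [429, 181, 49]), (222, [429, 181, 43]), (224, [429, 179, 39]), (226, [448, 244, 0])]
```

>>> {"name": "servo_tool", "arguments": {"series": "-0.65 0 0 0.006 0 0 0;-0.65 0 0 0.012 0 0 0;-0.65 0 0 0.014 0 0 0;-0.65 0 0 0.016 0 0 0;-0.65 0 0 0.016 0 0 0"}}

```text
time_s: 3.5
eef_pos: [0.4054, 0.2234, 0.0032]
eef_rot: [-0.0, 0.965, 0.262, -0.001]
wrist_force: [-0.3, 0.5, -0.1]
opening: 0.824
grasp_force: 0.0
```

```bash
python3 -c "
from h import *
goto([.406,.223,.02])
c=cam('side'); P=pts(c)
for U in(251,253,275,277): print(U,[ (V,(P[V,U]*1000).astype(int).tolist()) for V in range(216,234,2)])
"
```

```text
shift [ 0.0003  0.0007 -0.0168] turn [-0.02  0.07 -0.16] pos [0.4054 0.2234 0.0032] t 3.5 F [-0.3  0.5 -0.1] op 0.824 g 0.0
251 [(216, [381, 250, 37]), (218, [380, 251, 31]), (220, [380, 250, 26]), (222, [379, 247, 22]), (224, [378, 247, 17]), (226, [383, 266, 1]), (228, [381, 258, 0]), (230, [377, 245, 1]), (232, [372, 225, 5])]
253 [(216, [386, 252, 35]), (218, [386, 253, 29]), (220, [386, 255, 23]), (222, [385, 252, 19]), (224, [391, 280, 0]), (226, [387, 262, 3]), (228, [380, 232, 12]), (230, [377, 225, 10]), (232, [375, 218, 8])]
275 [(216, [421, 177, 62]), (218, [421, 176, 58]), (220, [421, 177, 52]), (222, [421, 180, 45]), (224, [421, 179, 40]), (226, [421, 178, 35]), (228, [421, 180, 29]), (230, [421, 181, 23]), (232, [421, 182, 17])]
277 [(216, [423, 168, 66]), (218, [423, 167, 61]), (220, [426, 178, 51]), (222, [428, 184, 42]), (224, [426, 180, 39]), (226, [426, 178, 34]), (228, [425, 177, 29]), (230, [427, 183, 21]), (232, [436, 214, 0])]
```

>>> {"name": "servo_tool", "arguments": {"series": "-0.65 0 0 0.004 0 0 0;-0.65 0 0 0.007 0 0 0;-0.65 0 0 0.007 0 0 0"}}

```text
time_s: 3.8
eef_pos: [0.4055, 0.2234, -0.0037]
eef_rot: [-0.0, 0.965, 0.262, -0.0]
wrist_force: [-0.1, -0.1, -0.6]
opening: 0.826
grasp_force: 0.0
```

>>> {"name": "servo_tool", "arguments": {"series": "-0.65 0 0 0.002 0 0 0;-0.65 0 0 0.004 0 0 0;-0.65 0 0 0.004 0 0 0"}}

```text
time_s: 4.05
eef_pos: [0.4056, 0.2235, -0.0074]
eef_rot: [-0.0, 0.965, 0.262, -0.0]
wrist_force: [-0.1, 0.4, -0.7]
opening: 0.822
grasp_force: 0.0
```

>>> {"name": "servo_tool", "arguments": {"series": "-0.65 0 0 0.0015 0 0 0;-0.65 0 0 0.003 0 0 0;-0.65 0 0 0.003 0 0 0"}}

```text
time_s: 4.3
eef_pos: [0.406, 0.2236, -0.0102]
eef_rot: [-0.0, 0.965, 0.262, 0.0]
wrist_force: [-0.2, 0.0, 0.8]
opening: 0.823
grasp_force: 0.0
```

>>> {"name": "servo_tool", "arguments": {"series": "-0.65 0 0 0.001 0 0 0;-0.65 0 0 0.002 0 0 0;-0.65 0 0 0.002 0 0 0"}}

```text
time_s: 4.55
eef_pos: [0.406, 0.2236, -0.0104]
eef_rot: [0.0, 0.965, 0.262, -0.0]
wrist_force: [-8.7, -3.0, 26.6]
opening: 0.824
grasp_force: 13.1
```

>>> {"name": "servo_tool", "arguments": {"series": "-0.65 0 0 0.001 0 0 0;-0.65 0 0 0.001 0 0 0"}}

```text
time_s: 4.72
eef_pos: [0.4061, 0.2236, -0.0104]
eef_rot: [0.0, 0.965, 0.262, -0.001]
wrist_force: [-13.3, -4.6, 39.8]
opening: 0.822
grasp_force: 19.7
```

Table contact is at a TCP reading of -0.0103 with the fingers 70 mm open. I raise so the tips sit about 8 mm up, then close on the blank.

>>> {"name": "servo_tool", "arguments": {"series": "-0.65 0 0 -0.011 0 0 0;-0.5 0 0 -0.011 0 0 0;-0.3 0 0 -0.011 0 0 0;-0.2 0 0 -0.011 0 0 0;0 0 0 -0.011 0 0 0;0 0 0 -0.011 0 0 0;0 0 0 -0.011 0 0 0;0 0 0 -0.011 0 0 0"}}

```text
time_s: 5.38
eef_pos: [0.407, 0.2238, -0.0007]
eef_rot: [0.0, 0.965, 0.262, 0.001]
wrist_force: [-5.1, -1.6, 22.0]
opening: 0.656
grasp_force: 58.9
```

```bash
python3 -c "
from h import *
goto([.406,.223,.02])
c=cam('side','s3.png'); P=pts(c); im=c['img'];cv2.imwrite('pics/s3.png',cv2.resize(im[180:260,220:320],None,fx=6,fy=6)[:,:,::-1])"
```

```text
shift [-0.0013  0.0002 -0.0207] turn [ 0.03 -0.08 -0.16] pos [ 0.407   0.2238 -0.0007] t 5.3833 F [-5.1 -1.6 22. ] op 0.656 g 58.918426469899714
```

View pics/s3.png

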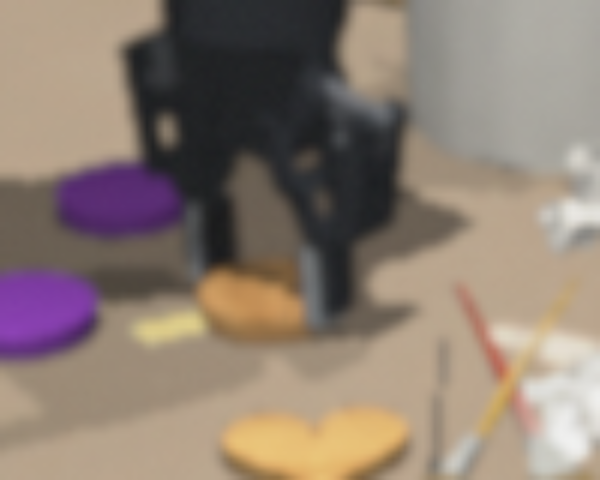

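The fingers hold the blank around (265,300) in the crop, roughly centred. I lift to check the grip.

>>> {"name": "servo_tool", "arguments": {"series": "0 0 0 -0.004 0 0 0;0 0 0 -0.008 0 0 0;0 0 0 -0.03 0 0 0;0 0 0 -0.06 0 0 0;0 0 0 -0.1 0 0 0;0 0 0 -0.1 0 0 0;0 0 0 -0.1 0 0 0"}}

```text
time_s: 6.02
eef_pos: [0.4077, 0.2241, 0.0999]
eef_rot: [0.0, 0.965, 0.262, 0.003]
wrist_force: [-0.7, 0.2, -0.1]
opening: 0.655
grasp_force: 63.7
```

```bash
python3 -c "
from h import *
goto(S(0,0,.12))
c=cam('side'); P=pts(c); im=c['img']
hs=cv2.cvtColor(im,cv2.COLOR_RGB2HSV); m=cv2.inRange(hs,(8,90,90),(22,255,255))
k,l,s,ce=cv2.connectedComponentsWithStats(m)
for i in range(1,k):
    q=P[l==i]; 
    if s[i,4]>60 and .35<np.median(q[:,0])<.45 and .15<np.median(q[:,1])<.3: print(s[i],q.min(0).round(3),q.max(0).round(3),np.median(q,0).round(4))
cv2.imwrite('pics/s4.png',cv2.resize(im[120:260,200:340],None,fx=4,fy=4)[:,:,::-1])"
```

```text
shift [-0.1924  0.4703 -0.0204] turn [ 0.08 -0.28 -0.15] pos [0.4077 0.2241 0.0999] t 6.0167 F [-0.7  0.2 -0.1] op 0.655 g 63.652450502850115
[251 187  21  13 213] [ 0.144 -0.758  0.1  ] [0.423 0.253 0.515] [0.3985 0.2107 0.1122]
```

View pics/s4.png

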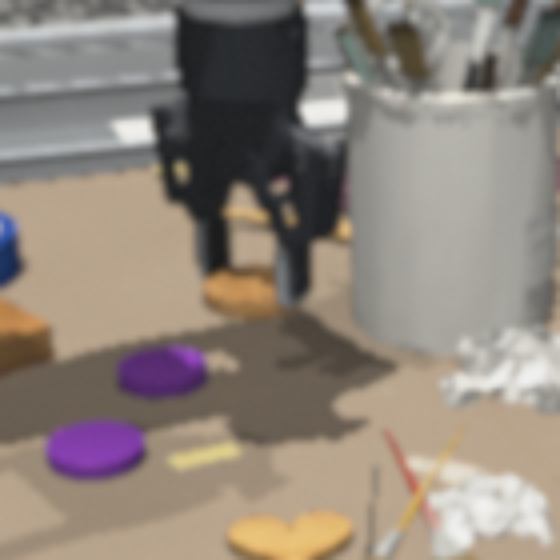

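The blank is lifted and level. Now I carry it over the pocket.

>>> {"name": "servo_tool", "arguments": {"series": "0 -0.015 0.04 0 0 0 0;0 -0.032 0.08 0 0 0 0;0 -0.048 0.118 0 0 0 0;0 -0.064 0.156 0 0 0 0;0 -0.08 0.194 0 0 0 0;0 -0.096 0.232 0 0 0 0;0 -0.111 0.27 0 0 0 0;0 -0.127 0.308 0 0 0 0;0 -0.143 0.346 0 0 0 0;0 -0.159 0.384 0 0 0 0;0 -0.172 0.42 0 0 0 0;0 -0.182 0.445 0 0 0 0"}}

```text
time_s: 7.07
eef_pos: [0.4729, -0.2551, 0.0956]
eef_rot: [-0.001, 0.965, 0.261, -0.001]
wrist_force: [1.1, -0.3, -0.5]
opening: 0.654
grasp_force: 63.7
```

>>> {"name": "servo_tool", "arguments": {"series": "0 -0.007 0.018 0.02 0 0 0;0 -0.01 0.025 0.04 0 0 0;0 -0.01 0.025 0.04 0 0 0;0 -0.01 0.025 0.04 0 0 0;0 -0.01 0.025 0.04 0 0 0"}}

```text
time_s: 7.48
eef_pos: [0.4772, -0.2778, 0.0569]
eef_rot: [-0.001, 0.965, 0.262, -0.001]
wrist_force: [0.2, 0.3, -0.1]
opening: 0.654
grasp_force: 63.7
```

```bash
python3 -c "
from h import *
goto(S(0,0,.025))
c=cam('side'); P=pts(c); im=c['img']
print('pocket proj',proj(c,S(0,0,.03)),'disc exp',proj(c,S(0,0,.07)))
cv2.imwrite('pics/s5.png',cv2.resize(im[230:420,300:500],None,fx=4,fy=3.99/1)[:600,:,::-1] if 0 else cv2.resize(im[250:400,310:500],None,fx=4,fy=4)[:,:,::-1])
c=cam('top');m=(pts(c)[230:245,420:436,2]);print('top occl',np.median(m))
"
```

```text
shift [0.0014 0.0023 0.0319] turn [-0.15  0.04 -0.14] pos [ 0.4772 -0.2778  0.0569] t 7.4833 F [ 0.2  0.3 -0.1] op 0.654 g 63.71835496276617
pocket proj [393.45561185 339.33753002] disc exp [395.75436898 319.76383803]
top occl 0.474654390383592
```

View pics/s5.png

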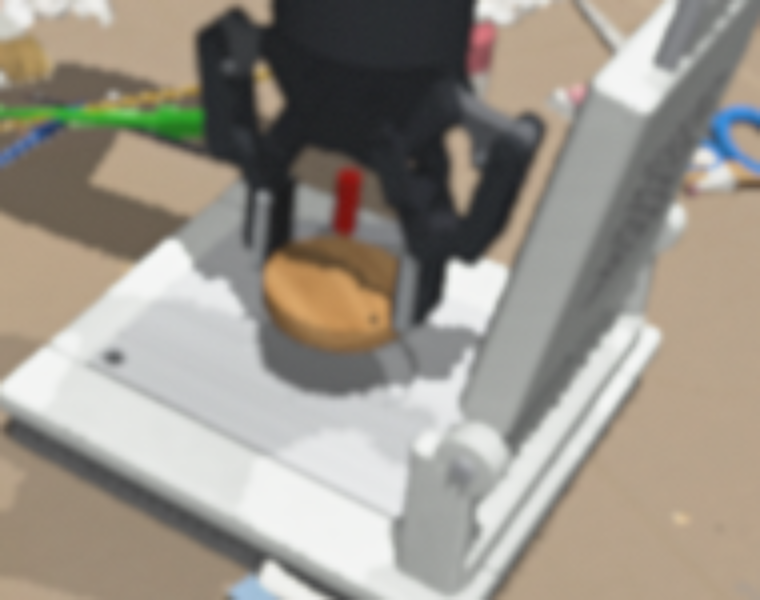

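The side view shows the blank at about (330,295) in the crop, above the pocket, with the red knob behind it. Next I measure its centre and tilt from depth.

```bash
cat > d.py <<'E'
from h import *
from scipy.optimize import least_squares
goto(S(0,0,.025))
c=cam('side'); P=pts(c); im=c['img']
hs=cv2.cvtColor(im,cv2.COLOR_RGB2HSV); m=cv2.inRange(hs,(8,80,60),(22,255,255)); m[:, :360]=0;m[:,425:]=0;m[:295]=0;m[350:]=0
k,l,s,ce=cv2.connectedComponentsWithStats(m); i=1+np.argmax(s[1:,4]); print(s[i])
M=l==i; q=P[M]; L=(q-Pk)@np.stack([ex,ey,[0,0,1]],1)+[0,0,.025]
L=L[(abs(L[:,0])<.05)&(abs(L[:,1])<.05)]
zt=np.percentile(L[:,2],85); t=L[abs(L[:,2]-np.median(L[:,2]))<.02]
A=np.c_[t[:,:2],np.ones(len(t))]
w=np.ones(len(t),bool)
for _ in range(6):
    co=np.linalg.lstsq(A[w],t[w,2],rcond=None)[0]; r=t[:,2]-A@co; w=(r>-.003)&(r<.006)
print('plane slope x,y, z at centre',co.round(4),w.sum(),len(t))
u0=s[i,0]-.5; v1=s[i,1]+s[i,3]-.5; a=np.linspace(0,2*np.pi,120)
def ext(p,zt):
    X=np.array([proj(c,S(p[0]+.03*np.cos(b),p[1]+.03*np.sin(b),z)) for b in a for z in(zt,zt-.012)])
    return [X[:,0].min()-u0,X[:,1].max()-v1]
for zt in(co[2]-.003,co[2],co[2]+.003): print('top z',zt.round(4),'disc centre stand xy',least_squares(ext,[0,0],args=(zt,)).x.round(4))
E
python3 d.py
```

```text
shift [0.0007 0.0012 0.0334] turn [ 0.02 -0.01 -0.1 ] pos [ 0.4783 -0.2783  0.0584] t 7.5833 F [ 0.2 -1.  -0. ] op 0.655 g 63.721073276828974
[377 308  33  29 798]
plane slope x,y, z at centre [-0.0003  0.013   0.0712] 688 787
top z 0.0682 disc centre stand xy [-0.0027  0.0055]
top z 0.0712 disc centre stand xy [-0.0011  0.0022]
top z 0.0742 disc centre stand xy [ 0.0006 -0.001 ]
```

The blank is level, with its bottom at 0.059. I refine the pocket centre in the same camera, using the first side and top pictures.

```bash
cat > p.py <<'E'
from h import *
from scipy.optimize import least_squares
for n in('side','top'):
    c=cam(n); g=cv2.cvtColor(cv2.imread(f'pics/{n}0.png'),cv2.COLOR_BGR2GRAY).astype(float); g=cv2.GaussianBlur(g,(0,0),.8)
    a=np.linspace(0,2*np.pi,90,endpoint=False); rr=np.arange(.024,.040,.0004)
    pts_=[]
    for b in a:
        uv=np.array([proj(c,S(r*np.cos(b),r*np.sin(b),.03)) for r in rr]).astype('f4')
        p=cv2.remap(g.astype('f4'),uv[:,0].reshape(-1,1),uv[:,1].reshape(-1,1),cv2.INTER_CUBIC)[:,0]
        k=p.argmin(); d=np.median(p)-p[k]
        if d>6 and 2<k<len(rr)-3: pts_.append((rr[k]*np.cos(b),rr[k]*np.sin(b)))
    X=np.array(pts_); f=least_squares(lambda p:np.hypot(X[:,0]-p[0],X[:,1]-p[1])-p[2],[0,0,.0315],loss='soft_l1',f_scale=.001)
    print(n,len(X),f.x.round(4),'std',np.std(f.fun).round(4),'angles',np.degrees(np.arctan2(X[:,1],X[:,0]))[::6].round())
E
python3 p.py
```

```text
side 54 [ 0.0017 -0.0018  0.0311] std 0.0003 angles [   0.   24.   48.   72.   96.  120.  144.  168. -168.]
top 55 [-0.0006  0.0004  0.0311] std 0.0002 angles [   0.   24.   48.   72. -152. -100.  -76.  -52.  -28.   -4.]
```

>>> {"name": "servo_tool", "arguments": {"series": "0 -0.0015 0.002 0.012 0 0 0;0 -0.0015 0.002 0.024 0 0 0;0 -0.0015 0.002 0.024 0 0 0;0 -0.0015 0.002 0.024 0 0 0"}}

```text
time_s: 8.07
eef_pos: [0.4766, -0.2805, 0.0323]
eef_rot: [-0.001, 0.965, 0.262, -0.001]
wrist_force: [-0.0, -0.3, -0.3]
opening: 0.653
grasp_force: 63.7
```

```bash
cat >> d.py <<'E'
Dk=(P-Pk)@np.stack([ex,ey,[0,0,1]],1)+[0,0,.025]
w=(abs(Dk[...,0]+.06)<.03)&(abs(Dk[...,1]+.05)<.03)&(abs(Dk[...,2]-.03)<.01); print('deck z',np.median(Dk[w][:,2]),w.sum())
# near arc of pocket still visible?
print(proj(c,S(.0017,-.0018-.0311,.03)))
E
python3 d.py
```

```text
shift [0.0033 0.0002 0.0073] turn [-0.18  0.05 -0.16] pos [ 0.4766 -0.2805  0.0323] t 8.0667 F [-0.  -0.3 -0.3] op 0.653 g 63.72346973977983
[375 323  33  27 765]
plane slope x,y, z at centre [-0.0072  0.005   0.045 ] 683 759
top z 0.042 disc centre stand xy [-0.0036  0.0044]
top z 0.045 disc centre stand xy [-0.0021  0.0013]
top z 0.048 disc centre stand xy [-0.0005 -0.0017]
deck z 0.030373684014845748 909
[384.31486301 350.70783775]
```

```bash
cat > e.py <<'E'
from h import *
from scipy.optimize import least_squares
goto(S(0,0,.025))
c=cam('side'); 
hs=cv2.cvtColor(c['img'],cv2.COLOR_RGB2HSV)[...,1].astype('f4')
import sys
zb=float(sys.argv[1]); x0=[-.002,.001]
for it in range(3):
    X=[]
    for b in np.radians(np.arange(-150,-24,5)):
        rr=np.arange(.018,.044,.0005)
        uv=np.array([proj(c,S(x0[0]+r*np.cos(b),x0[1]+r*np.sin(b),zb)) for r in rr]).astype('f4')
        p=cv2.remap(hs,uv[:,0].reshape(-1,1),uv[:,1].reshape(-1,1),cv2.INTER_LINEAR)[:,0]
        h=(p.max()+p[-6:].mean())/2; k=np.where(p>h)[0].max()
        if k<len(rr)-3: X.append((x0[0]+rr[k]*np.cos(b),x0[1]+rr[k]*np.sin(b),np.degrees(b),rr[k],p.max(),p[-1]))
    X=np.array(X); f=least_squares(lambda p:np.hypot(X[:,0]-p[0],X[:,1]-p[1])-.03,x0,loss='soft_l1',f_scale=.001)
    x0=f.x
    g=least_squares(lambda p:np.hypot(X[:,0]-p[0],X[:,1]-p[1])-p[2],[*x0,.03],loss='soft_l1',f_scale=.001)
    print(len(X),x0.round(4),'std',f.fun.std().round(4),'free r',g.x.round(4))
print('need shift stand x,y',(np.array([.0017,-.0018])-x0).round(4))
print(X[:,2:].round(3)[::4])
E
python3 e.py .033
```

```text
shift [ 0.0031 -0.0005  0.008 ] turn [-0.1   0.03 -0.16] pos [ 0.4771 -0.281   0.033 ] t 8.1167 F [ 0.3 -0.2 -0.8] op 0.659 g 63.72339002089575
26 [0.0007 0.0003] std 0.0004 free r [ 0.0006 -0.0013  0.0287]
26 [0.0006 0.0002] std 0.0004 free r [ 0.0007 -0.0018  0.0283]
26 [0.0006 0.0002] std 0.0004 free r [ 0.0007 -0.0017  0.0284]
need shift stand x,y [ 0.0011 -0.002 ]
[[-1.50000e+02  3.00000e-02  1.39182e+02  3.66600e+00]
 [-1.30000e+02  3.00000e-02  1.38307e+02  3.50800e+00]
 [-1.10000e+02  3.00000e-02  1.34953e+02  4.07500e+00]
 [-9.00000e+01  3.10000e-02  1.32506e+02  4.28200e+00]
 [-7.00000e+01  3.10000e-02  1.38857e+02  4.22500e+00]
 [-5.00000e+01  3.00000e-02  1.41248e+02  2.81200e+00]
 [-3.00000e+01  3.00000e-02  1.38293e+02  4.29000e+00]]
```

>>> {"name": "servo_tool", "arguments": {"series": "0 -0.001 0.001 0 0 0 0;0 -0.001 0.001 0.002 0 0 0;0 -0.001 0.001 0.004 0 0 0;0 -0.001 0.001 0.0055 0 0 0;0 -0.001 0.001 0.0055 0 0 0"}}

```text
time_s: 8.58
eef_pos: [0.4777, -0.2831, 0.029]
eef_rot: [0.0, 0.965, 0.262, 0.0]
wrist_force: [-2.2, 2.0, 6.3]
opening: 0.654
grasp_force: 64.4
```

```bash
python3 e.py .0277
```

```text
shift [ 0.0036 -0.0026  0.004 ] turn [ 0.04 -0.02 -0.16] pos [ 0.4777 -0.2831  0.029 ] t 8.5833 F [-2.2  2.   6.3] op 0.654 g 64.3848891207017
26 [0.0009 0.0027] std 0.0003 free r [0.0009 0.0015 0.0289]
26 [0.0008 0.0029] std 0.0003 free r [0.0009 0.0019 0.0291]
26 [0.0008 0.0028] std 0.0003 free r [0.0008 0.0014 0.0288]
need shift stand x,y [ 0.0009 -0.0046]
[[-1.50000e+02  3.00000e-02  1.39113e+02  3.37500e+00]
 [-1.30000e+02  3.00000e-02  1.42541e+02  3.93800e+00]
 [-1.10000e+02  3.00000e-02  1.34812e+02  4.00000e+00]
 [-9.00000e+01  3.10000e-02  1.33117e+02  4.39100e+00]
 [-7.00000e+01  3.10000e-02  1.40199e+02  4.59400e+00]
 [-5.00000e+01  3.00000e-02  1.42723e+02  4.06200e+00]
 [-3.00000e+01  3.00000e-02  1.39312e+02  4.87500e+00]]
```

```bash
python3 e.py .030 | sed -n 2,6p; python3 e.py .0315 | sed -n 4,5p; python3 d.py | tail -6
```

```text
26 [0.0019 0.0005] std 0.0004 free r [ 0.0019 -0.0008  0.0289]
26 [0.0019 0.0005] std 0.0004 free r [ 0.002  -0.0012  0.0286]
26 [0.0019 0.0004] std 0.0004 free r [ 0.002  -0.0013  0.0285]
need shift stand x,y [-0.0002 -0.0022]
[[-1.50000e+02  3.00000e-02  1.38219e+02  4.02200e+00]
26 [ 0.0027 -0.0011] std 0.0004 free r [ 0.0027 -0.0031  0.0283]
need shift stand x,y [-0.001  -0.0007]
plane slope x,y, z at centre [-0.0024 -0.0167  0.0418] 669 702
top z 0.0388 disc centre stand xy [-0.004   0.0086]
top z 0.0418 disc centre stand xy [-0.0024  0.0056]
top z 0.0448 disc centre stand xy [-0.0009  0.0025]
deck z 0.030389253186198922 900
[384.31486301 350.70783775]
```

The blank rests on the deck rim, so I search with light down pressure, first towards stand -y.

>>> {"name": "servo_tool", "arguments": {"series": "0 -0.001 0 0.001 0 0 0;0 -0.002 0 0.001 0 0 0;0 -0.003 0 0.001 0 0 0;0 -0.003 0 0.001 0 0 0"}}

```text
time_s: 9.12
eef_pos: [0.4765, -0.2849, 0.0291]
eef_rot: [0.001, 0.965, 0.262, 0.001]
wrist_force: [1.6, 3.8, 9.5]
opening: 0.658
grasp_force: 64.8
```

```bash
python3 e.py .030 | sed -n '1p;4,5p'; python3 d.py | sed -n 3p
```

```text
shift [ 0.0056 -0.0036  0.0041] turn [ 0.18 -0.13 -0.16] pos [ 0.4765 -0.2849  0.0291] t 9.1167 F [1.6 3.8 9.5] op 0.658 g 64.77343707578257
26 [ 0.0028 -0.0015] std 0.0004 free r [ 0.0029 -0.0033  0.0284]
need shift stand x,y [-0.0011 -0.0003]
plane slope x,y, z at centre [ 0.0108 -0.0144  0.0418] 669 688
```

>>> {"name": "servo_tool", "arguments": {"series": "0 0 -0.001 0.0005 0 0 0;0 0 -0.002 0.0005 0 0 0;0 0 -0.003 0.0005 0 0 0;0 0 -0.003 0.0005 0 0 0"}}

```text
time_s: 9.55
eef_pos: [0.4754, -0.2838, 0.029]
eef_rot: [0.003, 0.965, 0.262, 0.002]
wrist_force: [2.5, -1.3, 7.8]
opening: 0.657
grasp_force: 64.5
```

```bash
python3 e.py .030 | sed -n '1p;4,5p'; python3 d.py | sed -n 3p
```

```text
shift [ 0.0059 -0.0021  0.004 ] turn [ 0.35 -0.1  -0.15] pos [ 0.4754 -0.2838  0.029 ] t 9.55 F [ 2.5 -1.3  7.8] op 0.657 g 64.53926949994639
26 [ 0.0015 -0.0018] std 0.0004 free r [ 0.0016 -0.0039  0.0283]
need shift stand x,y [0.0002 0.    ]
plane slope x,y, z at centre [ 0.0038 -0.0235  0.0416] 658 682
```

>>> {"name": "servo_tool", "arguments": {"series": "0 0.001 0 0.0005 0 0 0;0 0.002 0 0.0005 0 0 0;0 0.003 0 0.0005 0 0 0;0 0.004 0 0.0005 0 0 0;0 0.004 0 0.0005 0 0 0"}}

```text
time_s: 10.07
eef_pos: [0.4778, -0.2811, 0.0278]
eef_rot: [0.002, 0.965, 0.262, 0.001]
wrist_force: [-0.8, -0.2, 6.2]
opening: 0.653
grasp_force: 64.4
```

```bash
python3 e.py .030 | sed -n '1p;4,5p'; python3 d.py | sed -n 3p
```

```text
shift [ 0.0025 -0.001   0.0028] turn [ 0.21 -0.03 -0.15] pos [ 0.4778 -0.2811  0.0278] t 10.0667 F [-0.8 -0.2  6.2] op 0.653 g 64.4424544670619
26 [0.0008 0.001 ] std 0.0004 free r [ 0.0009 -0.0007  0.0286]
need shift stand x,y [ 0.0009 -0.0028]
plane slope x,y, z at centre [ 0.001  -0.0544  0.0405] 644 690
```

It is dropping in on the +y side, so I continue towards +y.

>>> {"name": "servo_tool", "arguments": {"series": "0 0.001 0 0.0005 0 0 0;0 0.002 0 0.001 0 0 0;0 0.003 0 0.001 0 0 0;0 0.003 0 0.001 0 0 0"}}

```text
time_s: 10.5
eef_pos: [0.4792, -0.2779, 0.0252]
eef_rot: [-0.0, 0.965, 0.262, -0.0]
wrist_force: [-0.5, -0.5, -0.5]
opening: 0.656
grasp_force: 63.7
```

```bash
python3 e.py .0265 | sed -n '1p;4,5p'; python3 d.py | sed -n 3p
```

```text
shift [-0.0003  0.0011  0.0002] turn [-0.02  0.   -0.15] pos [ 0.4792 -0.2779  0.0252] t 10.5 F [-0.5 -0.5 -0.5] op 0.656 g 63.65845112130046
26 [-0.0015  0.0052] std 0.0001 free r [-0.0015  0.0054  0.0302]
need shift stand x,y [ 0.0032 -0.007 ]
plane slope x,y, z at centre [-0.0024  0.0026  0.0379] 673 693
```

It dropped in: force is zero, the blank is level and its top is at 0.038. Now release.

>>> {"name": "servo_tool", "arguments": {"series": "0 0 0 0.001 0 0 0;-0.65 0 0 0.001 0 0 0;-0.65 0 0 0.001 0 0 0;-0.65 0 0 0.001 0 0 0;-0.65 0 0 -0.03 0 0 0;-0.65 0 0 -0.06 0 0 0;-0.65 0 0 -0.08 0 0 0;0.1 0 0 -0.08 0 0 0;0.1 0 0 -0.08 0 0 0"}}

```text
time_s: 11.35
eef_pos: [0.4801, -0.2789, 0.1067]
eef_rot: [0.001, 0.965, 0.262, 0.001]
wrist_force: [-0.3, -0.3, 0.2]
opening: 0.556
grasp_force: 0.0
```

```bash
python3 d.py | sed -n '1,3p'; python3 -c "
from h import *
c=cam('side');P=pts(c);Dk=(P-Pk)@np.stack([ex,ey,[0,0,1]],1)+[0,0,.025]
hs=cv2.cvtColor(c['img'],cv2.COLOR_RGB2HSV); m=(cv2.inRange(hs,(0,150,70),(8,255,255))|cv2.inRange(hs,(172,150,70),(180,255,255)))>0
w=m&(abs(Dk[...,0])<.09)&(abs(Dk[...,1]-.05)<.06); print('knob',np.median(Dk[w],0),w.sum(),Dk[w].max(0))
w=(abs(Dk[...,0])<.012)&(abs(Dk[...,1]-.085)<.012)&(Dk[...,2]>.02)&(Dk[...,2]<.1);print('post',Dk[w][:,2].max() if w.any() else 0)"
```

```text
shift [-0.0006 -0.0005  0.0817] turn [ 0.17 -0.05 -0.16] pos [ 0.4801 -0.2789  0.1067] t 11.35 F [-0.3 -0.3  0.2] op 0.556 g 0.0
[376 324  37  26 757]
plane slope x,y, z at centre [-0.0021  0.006   0.0374] 722 754
knob [-0.02944797  0.05689894  0.06574899] 72 [-0.02594394  0.06537101  0.0746369 ]
post 0.050019488333021445
```

The blank is seated level. Next I grip the knob.

>>> {"name": "servo_tool", "arguments": {"series": "0.2 0.03 -0.017 0 0 0 0;0.2 0.061 -0.0335 0 0 0 0;0.2 0.061 -0.0335 0.01 0 0 0;0.2 0.061 -0.0335 0.02 0 0 0;0.2 0.061 -0.0335 0.035 0 0 0;0.2 0.061 -0.0335 0.045 0 0 0;0.2 0.061 -0.0335 0.0545 0 0 0;0.2 0.061 -0.0335 0.0545 0 0 0;0.2 0.061 -0.0335 0.0545 0 0 0"}}

```text
time_s: 12.2
eef_pos: [0.514, -0.2186, 0.0498]
eef_rot: [-0.001, 0.965, 0.262, -0.001]
wrist_force: [0.4, -0.2, -0.1]
opening: 0.403
grasp_force: 0.0
```

```bash
python3 -c "
from h import *
goto(S(-.033,.062,.052))
c=cam('side');P=pts(c);Dk=(P-Pk)@np.stack([ex,ey,[0,0,1]],1)+[0,0,.025]
hs=cv2.cvtColor(c['img'],cv2.COLOR_RGB2HSV); m=(cv2.inRange(hs,(0,150,40),(8,255,255))|cv2.inRange(hs,(172,150,40),(180,255,255)))>0
w=m&(abs(Dk[...,0])<.09)&(abs(Dk[...,1]-.05)<.06); print('knob',np.median(Dk[w],0),w.sum(),Dk[w].min(0),Dk[w].max(0))
v=hs[...,2]; w=(v<70)&(abs(Dk[...,0]+.03)<.08)&(abs(Dk[...,1]-.06)<.03)&(Dk[...,2]<.075)&(Dk[...,2]>.036)
L=Dk[w]; print(w.sum()); 
for s in(-1,1):
    q=L[(L[:,0]+.031)*s>.005]; print(s,len(q),np.percentile(q[:,2],3) if len(q) else '',np.percentile(q[:,0],[5,50,95]) if len(q) else '')"
```

```text
shift [ 0.0016  0.0015 -0.0022] turn [-0.11  0.06 -0.21] pos [ 0.514  -0.2186  0.0498] t 12.2 F [ 0.4 -0.2 -0.1] op 0.403 g 0.0
knob [-0.02910496  0.05694109  0.06511705] 77 [-0.03634552  0.05369829  0.0480669 ] [-0.02545667  0.06396442  0.07507586]
82
-1 48 0.057483425949930965 [-0.06175604 -0.05159139 -0.05069567]
1 34 0.037061862638105736 [-0.00768538 -0.00390388  0.00822653]
```

>>> {"name": "servo_tool", "arguments": {"series": "0.6 0 0.001 0.003 0 0 0;1 0 0.001 0.003 0 0 0;1 0 0.001 0.003 0 0 0;1 0 0.001 0.003 0 0 0;1 0 0.001 0.003 0 0 0;1 0 0.001 0.003 0 0 0;1 0 0.001 0.003 0 0 0"}}

```text
time_s: 12.83
eef_pos: [0.516, -0.2198, 0.0484]
eef_rot: [0.001, 0.965, 0.262, 0.0]
wrist_force: [1.2, -2.8, 0.3]
opening: 0.11
grasp_force: 58.7
```

>>> {"name": "servo_tool", "arguments": {"series": "1 -0.0048 0.0041 0 0 0 0;1 -0.0089 0.0089 0 0 0 0;1 -0.0121 0.0142 0 0 0 0;1 -0.0145 0.02 0 0 0 0;1 -0.016 0.0261 0 0 0 0;1 -0.0164 0.03 0 0 0 0;1 -0.0165 0.0324 0 0 0 0;1 -0.0165 0.034 0 0 0 0;1 -0.0164 0.0352 0 0 0 0;1 -0.0164 0.0352 0 0 0 0"}}

```text
time_s: 13.67
eef_pos: [0.514, -0.258, 0.0479]
eef_rot: [-0.003, 0.965, 0.263, -0.005]
wrist_force: [-20.1, -0.6, 17.6]
opening: 0.112
grasp_force: 61.4
```

```bash
python3 -c "
from h import *
goto(S(0,.045,.05))"
```

```text
shift [ 0.0046  0.0006 -0.0022] turn [-0.43  0.49 -0.04] pos [ 0.514  -0.258   0.0479] t 13.6667 F [-20.1  -0.6  17.6] op 0.112 g 61.44502401351929
```

>>> {"name": "servo_tool", "arguments": {"series": "1 -0.003 0.001 -0.001 0 0 0;1 -0.003 0.002 -0.001 0 0 0;1 -0.003 0.002 -0.001 0 0 0"}}

```text
time_s: 13.92
eef_pos: [0.5138, -0.2593, 0.0478]
eef_rot: [-0.003, 0.965, 0.262, -0.003]
wrist_force: [-10.8, 3.9, 7.8]
opening: 0.111
grasp_force: 60.7
```

>>> {"name": "servo_tool", "arguments": {"series": "0.2 -0.002 -0.003 -0.002 0 0 0;0.2 -0.002 -0.003 -0.002 0 0 0;0.2 -0.002 -0.003 -0.002 0 0 0;0.2 -0.002 -0.003 -0.002 0 0 0;0.2 -0.002 -0.003 -0.04 0 0 0;0.2 -0.002 -0.003 -0.08 0 0 0;0.2 -0.002 -0.003 -0.12 0 0 0;0.2 -0.002 -0.003 -0.12 0 0 0"}}

```text
time_s: 14.58
eef_pos: [0.5187, -0.2629, 0.1781]
eef_rot: [0.006, 0.965, 0.262, 0.004]
wrist_force: [1.2, -1.5, 1.5]
opening: 0.4
grasp_force: 0.0
```

```bash
python3 -c "
from h import *
goto(S(0,.045,.05))
c=cam('side','s9full.png');P=pts(c);Dk=(P-Pk)@np.stack([ex,ey,[0,0,1]],1)+[0,0,.025]
hs=cv2.cvtColor(c['img'],cv2.COLOR_RGB2HSV); m=(cv2.inRange(hs,(0,150,40),(8,255,255))|cv2.inRange(hs,(172,150,40),(180,255,255)))>0
w=m&(abs(Dk[...,0])<.09)&(abs(Dk[...,1]-.05)<.06); print('knob',np.median(Dk[w],0),w.sum(),Dk[w].min(0),Dk[w].max(0))
ys,xs=np.where(w);print(xs.mean(),ys.mean(), 'exp shut',proj(c,S(0,.045,.06)))
cv2.imwrite('pics/s9.png',cv2.resize(c['img'][250:400,310:500],None,fx=4,fy=4)[:,:,::-1])"; python3 d.py | sed -n '2,3p'
```

```text
shift [ 0.0024 -0.0079  0.128 ] turn [ 0.79 -0.31 -0.13] pos [ 0.5187 -0.2629  0.1781] t 14.5833 F [ 1.2 -1.5  1.5] op 0.4 g 0.0
knob [0.00296141 0.04041316 0.06714189] 68 [-0.00364836  0.03713311  0.04941405] [0.00658512 0.04988211 0.07489252]
408.9117647058824 310.45588235294116 exp shut [408.11285506 311.27536753]
[376 325  36  25 742]
plane slope x,y, z at centre [-0.0037  0.0051  0.0373] 716 736
```

The knob is at its shut position to within about 1 mm, and the blank is still seated. Now I raise and go above the hood bar.

>>> {"name": "servo_tool", "arguments": {"series": "0 0 0 -0.04 0.8 -0.3 -0.1;0 0 0 -0.08 0.8 -0.3 -0.1;0 0 0 -0.12 0.8 -0.3 -0.1;0 0 0 -0.16 0.8 -0.3 -0.1;0 0 0 -0.18 0.8 -0.3 -0.1;0 -0.015 0.04 -0.182 0.8 -0.3 -0.1;0 -0.03 0.08 -0.182 0.8 -0.3 -0.1;0 -0.0426 0.118 -0.182 0.8 -0.3 -0.1;0 -0.0426 0.118 -0.182 0.8 -0.3 -0.1;0 -0.0426 0.118 -0.182 0.8 -0.3 -0.1;0 -0.0426 0.118 -0.182 0.8 -0.3 -0.1"}}

```text
time_s: 15.6
eef_pos: [0.5368, -0.3827, 0.3484]
eef_rot: [-0.008, 0.965, 0.263, -0.005]
wrist_force: [0.2, -0.0, 0.2]
opening: 0.497
grasp_force: 0.0
```

```bash
cat > b.py <<'E'
from h import *
goto(S(.1257,0,.27))
B=np.stack([ex,ey,[0,0,1]],1)
for n in('side','top'):
    c=cam(n);P=pts(c);D=(P-Pk)@B+[0,0,.025]; v=cv2.cvtColor(c['img'],cv2.COLOR_RGB2HSV)[...,2]
    w=(v<80)&(abs(D[...,0]-.124)<.03)&(abs(D[...,1])<.07)&(abs(D[...,2]-.288)<.015)
    q=D[w]
    if len(q)>3: print(n,len(q),'bar med',np.median(q,0).round(4),'y range',q[:,1].min().round(3),q[:,1].max().round(3),'slope x/y',np.polyfit(q[:,1],q[:,0],1)[0].round(3))
    w=(v<90)&(abs(D[...,0]-.124)<.08)&(abs(D[...,1])<.03)&(D[...,2]>.3); q=D[w]
    if len(q): print(n,'fingers low',np.percentile(q[:,2],2).round(4),np.median(q[q[:,2]<.36],0).round(4))
E
python3 b.py
```

```text
shift [0.0038 0.0087 0.0782] turn [-1.04  0.33 -0.09] pos [ 0.5368 -0.3827  0.3484] t 15.6 F [ 0.2 -0.   0.2] op 0.497 g 0.0
side 327 bar med [ 0.1281 -0.0152  0.2914] y range -0.056 0.051 slope x/y 0.015
side fingers low 0.3701 [ 0.0976 -0.0113  0.3575]
top 126 bar med [0.1235 0.0305 0.2906] y range 0.003 0.054 slope x/y -0.025
top fingers low 0.492 [nan nan nan]
  return _methods._mean(a, axis=axis, dtype=dtype,
  ret = um.true_divide(
```

>>> {"name": "servo_tool", "arguments": {"series": "0 0.0038 0.0087 0 -1 0.3 0;0 0.0038 0.0087 0.02 -1 0.3 0;0 0.0038 0.0087 0.04 -1 0.3 0;0 0.0038 0.0087 0.06 -1 0.3 0;0 0.0038 0.0087 0.072 -1 0.3 0;0 0.0038 0.0087 0.082 -1 0.3 0;0 0.0038 0.0087 0.082 -1 0.3 0"}}

```text
time_s: 16.28
eef_pos: [0.5436, -0.3867, 0.2667]
eef_rot: [0.0, 0.965, 0.263, -0.0]
wrist_force: [0.7, 0.1, 0.5]
opening: 0.5
grasp_force: 0.0
```

```bash
python3 -c "
from h import *
goto(S(.1257,0,.266))"
```

```text
shift [-0.0004  0.0004  0.0007] turn [ 0.05  0.04 -0.02] pos [ 0.5436 -0.3867  0.2667] t 16.2833 F [0.7 0.1 0.5] op 0.5 g 0.0
```

>>> {"name": "servo_tool", "arguments": {"series": "0.5 0 0 0 0 0 0;1 0 0 0 0 0 0;1 0 0 0 0 0 0;1 0 0 0 0 0 0;1 0 0 0 0 0 0;1 0 0 0 0 0 0;1 0 0 0 0 0 0"}}

```text
time_s: 16.87
eef_pos: [0.544, -0.3873, 0.2706]
eef_rot: [0.002, 0.965, 0.263, 0.001]
wrist_force: [-3.6, 5.2, 4.1]
opening: 0.09
grasp_force: 58.7
```

```bash
python3 -c "
from h import *
goto(S(.1257,0,.266))
for a in range(100,39,-5):
    t=np.radians(a); print(a,'tool y,z',(.2*(np.cos(np.radians(100.3))-np.cos(t))).round(4),(.2*(np.sin(np.radians(100.3))-np.sin(t))).round(4))"
```

```text
shift [-0.0005 -0.0003  0.0046] turn [ 0.21 -0.03 -0.04] pos [ 0.544  -0.3873  0.2706] t 16.8667 F [-3.6  5.2  4.1] op 0.09 g 58.68938684463501
100 tool y,z -0.001 -0.0002
95 tool y,z -0.0183 -0.0025
90 tool y,z -0.0358 -0.0032
85 tool y,z -0.0532 -0.0025
80 tool y,z -0.0705 -0.0002
75 tool y,z -0.0875 0.0036
70 tool y,z -0.1042 0.0088
65 tool y,z -0.1203 0.0155
60 tool y,z -0.1358 0.0236
55 tool y,z -0.1505 0.0329
50 tool y,z -0.1643 0.0436
45 tool y,z -0.1772 0.0554
40 tool y,z -0.189 0.0682
```

Bar gripped. I bring the hood forward along the arc.

>>> {"name": "servo_tool", "arguments": {"series": "1 0 -0.009 -0.0015 0 0 0;1 0 -0.0183 -0.0025 0 0 0;1 0 -0.027 -0.003 0 0 0;1 0 -0.0358 -0.0032 0 0 0;1 0 -0.0445 -0.003 0 0 0;1 0 -0.0532 -0.0025 0 0 0;1 0 -0.0532 -0.0025 0 0 0"}}

```text
time_s: 17.45
eef_pos: [0.5165, -0.3408, 0.2729]
eef_rot: [0.003, 0.965, 0.263, 0.001]
wrist_force: [0.9, 0.6, 6.5]
opening: 0.087
grasp_force: 61.8
```

```bash
python3 -c "
from h import *
goto(S(.1257-.0532,0,.27+.0025))"
```

```text
shift [-0.0005  0.0005  0.0004] turn [ 0.32 -0.01 -0.02] pos [ 0.5165 -0.3408  0.2729] t 17.45 F [0.9 0.6 6.5] op 0.087 g 61.795324087142944
```

>>> {"name": "servo_tool", "arguments": {"series": "1 0 -0.0173 0.0023 0 0 0;1 0 -0.0343 0.0061 0 0 0;1 0 -0.051 0.0113 0 0 0;1 0 -0.0671 0.018 0 0 0;1 0 -0.0826 0.0261 0 0 0;1 0 -0.0973 0.0354 0 0 0;1 0 -0.1111 0.0461 0 0 0;1 0 -0.119 0.053 0 0 0;1 0 -0.124 0.0579 0 0 0;1 0 -0.124 0.0579 0 0 0"}}

```text
time_s: 18.28
eef_pos: [0.4523, -0.2319, 0.2118]
eef_rot: [-0.001, 0.965, 0.263, -0.0]
wrist_force: [-3.4, 6.3, 7.0]
opening: 0.088
grasp_force: 61.8
```

```bash
cat > a.py <<'E'
from h import *
goto(S(.09-.2*np.cos(np.radians(40)),0,.09+.2*np.sin(np.radians(40))-.0143))
B=np.stack([ex,ey,[0,0,1]],1)
for n in('side','top'):
    c=cam(n,n+'_a.png');P=pts(c);D=(P-Pk)@B+[0,0,.025]; hs=cv2.cvtColor(c['img'],cv2.COLOR_RGB2HSV)
    w=(hs[...,2]>110)&(hs[...,1]<60)&(D[...,0]>-.02)&(D[...,0]<.075)&(abs(D[...,1])<.06)&(D[...,2]>.1)&(D[...,2]<.26)
    q=D[w]
    if len(q)>50:
        k=np.ones(len(q),bool)
        for _ in range(8):
            p=np.polyfit(q[k,0],q[k,2],1); r=q[:,2]-np.polyval(p,q[:,0]); k=abs(r)<.004
        a=np.degrees(np.arctan(-p[0])); d=(np.polyval(p,.09)-.09)*np.cos(np.radians(a))
        print(n,'hood face angle',a.round(2),'n',k.sum(),len(q),'plane offset from hinge',d.round(4))
E
python3 a.py
```

```text
shift [-0.0005 -0.0089  0.0075] turn [-0.08  0.02  0.01] pos [ 0.4523 -0.2319  0.2118] t 18.2833 F [-3.4  6.3  7. ] op 0.088 g 61.830493211746216
side hood face angle 43.47 n 4231 4275 plane offset from hinge 0.0071
top hood face angle 43.74 n 93 104 plane offset from hinge 0.0067
```

>>> {"name": "servo_tool", "arguments": {"series": "1 0 -0.004 0.0045 0 0 0;1 0 -0.0086 0.009 0 0 0;1 0 -0.0086 0.009 0 0 0;1 0 -0.0086 0.009 0 0 0;1 0 -0.0086 0.009 0 0 0;1 0 -0.0086 0.009 0 0 0"}}

```text
time_s: 18.88
eef_pos: [0.4486, -0.2258, 0.2034]
eef_rot: [-0.0, 0.965, 0.263, -0.0]
wrist_force: [-2.7, 6.7, 3.9]
opening: 0.087
grasp_force: 62.3
```

```bash
python3 a.py; python3 a.py
```

```text
shift [-0.0005 -0.0017 -0.0009] turn [-0.04  0.01 -0.03] pos [ 0.4486 -0.2258  0.2034] t 18.8833 F [-2.7  6.7  3.9] op 0.087 g 62.34217822551727
side hood face angle 40.47 n 4300 4300 plane offset from hinge 0.007
top hood face angle 40.38 n 55 57 plane offset from hinge 0.007
shift [-0.0005 -0.0017 -0.0009] turn [-0.04  0.01 -0.03] pos [ 0.4486 -0.2258  0.2034] t 18.9833 F [-2.   6.7  5.1] op 0.09 g 62.34413802623749
side hood face angle 40.47 n 4299 4300 plane offset from hinge 0.007
top hood face angle 40.14 n 55 56 plane offset from hinge 0.0073
```

>>> {"name": "servo_tool", "arguments": {"series": "1 0 -0.0009 0.001 0 0 0;1 0 -0.0009 0.001 0 0 0;1 0 -0.0009 0.001 0 0 0;1 0 -0.0009 0.001 0 0 0;1 0 -0.0009 0.001 0 0 0;1 0 -0.0009 0.001 0 0 0"}}

```text
time_s: 19.58
eef_pos: [0.4482, -0.2251, 0.2024]
eef_rot: [-0.0, 0.965, 0.263, -0.0]
wrist_force: [-2.8, 6.4, 4.5]
opening: 0.091
grasp_force: 62.3
```

```bash
python3 a.py; python3 -c "
import cv2;i=cv2.imread('pics/side_a.png');cv2.imwrite('pics/fin.png',cv2.resize(i[190:400,220:500],None,fx=2.85,fy=2.85))"
```

```text
shift [-0.0005 -0.0008 -0.0019] turn [-0.03  0.01 -0.03] pos [ 0.4482 -0.2251  0.2024] t 19.5833 F [-2.8  6.4  4.5] op 0.091 g 62.34581530094147
side hood face angle 40.13 n 4281 4281 plane offset from hinge 0.007
top hood face angle 39.83 n 51 52 plane offset from hinge 0.0073
```

View pics/fin.png

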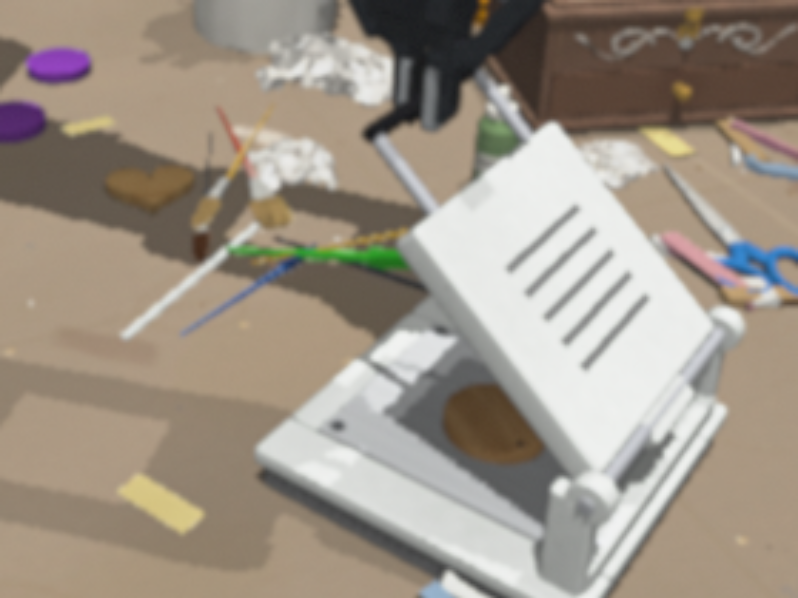

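The final picture shows the hood held by its bar at (415,110) and about 40° up, with the blank seated flat at (490,425). The heart and the green bottle are where they were; the lever and the pink bottle are hidden behind the hood.

```bash
python3 -c "
from bench import ctrl
print(ctrl.hand_in())"
```

```text
the job is handed in; nothing more can be done
None
```

I handed the job in at about 19.6 s of the 64 s: the blank is flat in the pocket, the lever was measured shut to within about 1 mm before the hood came forward (hidden behind it since), and the gripper is holding the hood at about 40°.

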